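# Shingle the pressed test bars in the drying tray

### The arm

A 6-joint arm with a two-finger parallel gripper is mounted at the origin on the work surface. World frame = base frame: x ahead of the robot, y to its left, z up, the work surface at z = 0. Lengths are in m, angles in degrees, forces in N, time in s.
With the tool pointing down it reaches from about 0.375 to 0.9 m from the base axis. Payload 3.1 kg.
Tool frame: the origin (TCP) lies at the very end of the fingers, on their centre line; the grasp point (between the pads) lies 19 mm behind it (grip_point_offset is the distance from the TCP to the grasp point, in m); y points along the fingers, x is the direction in which the jaws open and shut, and the axes are right-handed (so a half turn about y gives the same grasp; the last joint's range is limited). The gripper opens to 87 mm and grips with 3 to 60 N. Pads are 19 mm wide; open, the fingers measure 117 mm over their backs; the gripper's body (75 mm by 190 mm) begins 51 mm behind the grasp point.
Start: joints at [57.095, 30.224, 82.088, -0, 67.689, -10.227], TCP at [0.241, 0.577, 0.196] pointing down, gripper open.
Joint ranges: [-176.69, 176.69], [-43.24, 126.21], [12.49, 139.97], [-82, 262], [0, 151.66], [-163.58, 163.58]. Speed limits (degrees/s): [159.86, 159.86, 180, 180, 180, 180].

### API

Orientations are given as a 3x3 rotation matrix whose columns are the frame's x, y, z axes.
In Python, from rig import * gives the robot as it stands.
- The arm moves only by the tool send_rows, never from a script. Its argument "moves" is text: rows parted by semicolons, each of 5 numbers parted by spaces: the finger opening in mm, from 0 to 87, then the shift along the tool's x, y, z in mm, then the turn about the tool's y in degrees. In form: fingers dx dy dz yaw; .... A call has 1 to 20 rows; each row shifts and turns the commanded pose from where the row before left it, along the tool's axes as they then stand; what a row does not reach is not made up. A row lasts 1/12 s, in which the tool goes at most 41.7 mm and 7.16 degrees, less where a joint would pass 70% of its speed; a pose out of reach is approached as far as the arm can. A call is refused whole if a number of a shift passes 41.7 or a number of a turn 7.16, either way. A call with a gripper value outside its range is refused whole. The fingers move at their own pace and stop on an object; the grip force is fixed at half the most. Time passes only in rows, so rows that do not move let the fingers close. It gives the time, the measured TCP pose, the force and the opening at its end, in the units of the state.
- read_state(): the state, without advancing time (a new reading comes with each control period).
- capture(name): name is "scene" or "top"; returns a dict with "image" (400x640x3 uint8, blue, green, red), "z_map" (400x640 float32, m along the optical axis (not along the pixel's ray), 0 where there is no reading), "mtx" (3x3 intrinsics, pixels), "origin" and "rotation" of the camera in the world. Camera axes: x right, y up, looking along -z (the intrinsics and any distortion apply to the point x, -y, -z); pixel columns grow to the right and rows downward; lengths in m; the calibration is good to about 2 mm. A picture is of the moment at which its call begins.
- hand_in(): hands the job in, once; it reports no verdict.
Trained networks look in a picture, given as the dict that the camera call returned (one of the last four; its "shot" number tells which), for a name from the list of things; names that differ only in an ending like _2 or _b are one class to them, and where a whole thing is asked for, a point or a joint stands for the part that bears it (a point fixed in the world has none). Each returns a list of dicts, best first, with "p" (0 to 1); they miss things now and then, are a little off and sometimes report something else, mostly with a low value. They report only what shows in the picture. A call takes as long as a camera call. They do not tell look-alikes from the thing itself.
- search_frame(picture, name): "bbox" ([left, top, right, bottom] in pixels, round what is visible of it).
- masks_of(picture, name): "region" (400x640 bool, what is visible of it) and "bbox" ([left, top, right, bottom] in pixels, round what is visible of it).
- mark_of(picture, name): "pixel" ([row, column] in pixels: a listed point, or the origin of a listed thing).
The state is a dict: "time_s": time; "joint_positions": joint angles; "qvel": joint speeds; "tau": joint torques, N m; "position": TCP position; "tcp_rot": TCP orientation; "force": force on the tool from outside, world axes, zero at the start; "moment": the same for the moment, N m; "opening": opening from 0.0 (shut) to 1.0 (fully open).
Only numpy, scipy, OpenCV 4.12 (cv2) and the standard library are available. Lean on these libraries where they do the work, as an engineer would, in place of code of your own. Each camera call takes 0.05 s, during which the arm holds its last target. There are 200 camera calls.

### The job

Set out the four rectangular test bars for drying: lay the longest flat in the tray with its end against (or within a few millimetres of) the black stop, then shingle the others down the middle of the tray in order of length, longest to shortest, each lying lengthwise with one end resting on top of the previous bar's free end (about 15 mm of overlap) and its other end down on the tray floor. Leave the round wafers and the dishes where they are.

Things in the scene. Friction and masses are not known exactly. Their poses are not given: they have to be found in the camera images.
- bar90: pressed beige rectangular bar, 90 x 36 x 8 mm, the longest of four; loose, 15 to 50 g. Origin at the centre of its underside; own x along its length, y across its 36 mm width, z up. At the start it lies flat on the bench
- bar76: pressed beige rectangular bar, 76 x 36 x 8 mm, the second longest of four; loose, 15 to 50 g. Origin at the centre of its underside; own x along its length, y across its 36 mm width, z up. At the start it lies flat on the bench
- bar62: pressed beige rectangular bar, 62 x 36 x 8 mm, the third longest of four; loose, 15 to 50 g. Origin at the centre of its underside; own x along its length, y across its 36 mm width, z up. At the start it lies flat on the bench
- bar48: pressed beige rectangular bar, 48 x 36 x 8 mm, the shortest of four; loose, 15 to 50 g. Origin at the centre of its underside; own x along its length, y across its 36 mm width, z up. At the start it lies flat on the bench
- tray: shallow aluminium drying tray, fixed, 320 x 130 mm outside, rim 12 mm high, walls and floor 3 mm thick (floor top 3 mm above the origin). Origin at the centre of its underside on the bench; y along its length, x across. A stop stands in one end and a thin steel wire arch (its carrying handle, 25 mm high) in the other
- stop: black solid stop block fixed in one end of the tray, in either end from start to start: 16 mm thick along the tray, 110 mm across it, 27 mm high. Origin at the centre of its underside on the tray floor, on the tray's long centre line, 145 mm from the tray's centre; its face towards the middle of the tray is 8 mm from the origin
- wafer_a: loose beige round wafer, 46 mm across, 8 mm thick, not part of the job; origin at the centre of its underside
- wafer_b: second such round wafer, 46 mm across, 8 mm thick, not part of the job; origin at the centre of its underside
- dish_a: clear round dish 92 mm across and 14 mm high holding a round beige cake, 27 mm high overall, left (+y) side; not part of the job; origin at the centre of its underside
- dish_b: the same, right (-y) side
Not all that is in view belongs to the job. What is shaped like the bar90 but pink or yellow is not meant.

How it is judged:
By the outcome, as a careful person would: the job done as asked, in the order asked, and still so for the second after the job is handed in, with the robot touching nothing.
It also fails if it takes over 99 s, if anything falls off the work surface, if the arm or the gripper's body presses on something with over 40 N, if the wrist force passes 120 N, or if a joint passes its speed limit or range.

## Working session

There is one attempt and no reset: what is moved stays moved. The work goes in short steps, Python scripts to look and compute and a tool call to move; the robot and the scene stay as the last step left them, time stands still between calls to the robot, and variables do not carry over. Pictures are saved under pics/ and viewed, about 12 in all and at most 16, crops included, and the job is handed in when it is done.

Besides the shell and the picture viewer there is one more tool, called after "Request:" as a command line: name --argument value ..., lists and objects as JSON in quotes. send_rows: Moves the arm, as the interface text tells. Its arguments: {"type":"object","properties":{"moves":{"type":"string"}},"required":["moves"]}

```bash
ls; mkdir -p pics; python3 - <<'E'
from rig import *
import cv2,numpy as np
s=read_state();print(s['time_s'],s['position'],s['tcp_rot'],s['opening'])
for n in("scene","top"):
    c=capture(n);cv2.imwrite(f'pics/{n}0.png',c['image']);print(n,c['origin'],c['rotation'],c['mtx'],c.keys())
E
```

```text
pics
0.0 [0.24053632 0.57602037 0.19508321] [[ 3.85607098e-01 -1.13395438e-03 -9.22662387e-01]
 [ 9.22660708e-01 -1.79549847e-03  3.85608603e-01]
 [-2.09390147e-03 -9.99997745e-01  3.53898199e-04]] 1.0018885313479273
scene [0.81279763 0.43702092 0.93634694] [[-0.78890228 -0.52446252  0.32026904]
 [ 0.6145157  -0.67490768  0.40849734]
 [ 0.00191049  0.51907484  0.85472666]] [[380.29386952   0.         326.61606609]
 [  0.         380.29386952 201.0415504 ]
 [  0.           0.           1.        ]] dict_keys(['image', 'z_map', 'mtx', 'origin', 'rotation', 'shot'])
top [0.4068192  0.0043078  1.08013502] [[ 0.01050377  0.99611377 -0.08744733]
 [-0.99981537  0.00905494 -0.01694826]
 [-0.01609056  0.0876092   0.99602496]] [[463.72550877   0.         321.95479646]
 [  0.         463.72550877 200.58106748]
 [  0.           0.           1.        ]] dict_keys(['image', 'z_map', 'mtx', 'origin', 'rotation', 'shot'])
```

View pics/top0.png

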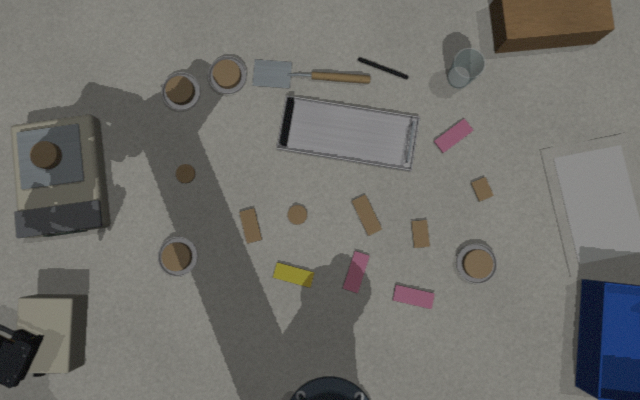

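View pics/scene0.png

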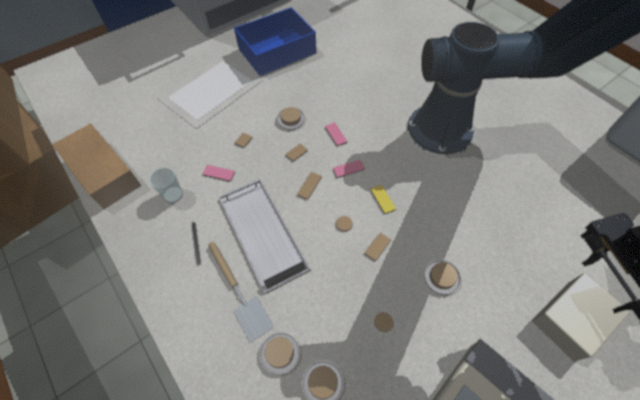

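Top view: the candidates are four beige bars near (251,225), (366,215), (420,233) and (482,188). The look-alikes are pink at (356,272), (413,296) and (453,135), and yellow at (293,274). Wafers are at (297,214) and (186,173). The tray is around (348,132), with the stop at its left end (+y) near (288,122) and the arch on the right.

```bash
cat > h.py <<'E'
from rig import *
import cv2,numpy as np
def plane(c,px,z):
    px=np.atleast_2d(np.asarray(px,float))  # (u,v)
    K=c['mtx'];d=np.c_[(px[:,0]-K[0,2])/K[0,0],-(px[:,1]-K[1,2])/K[1,1],-np.ones(len(px))]@c['rotation'].T
    o=c['origin'];return o+d*((z-o[2])/d[:,2])[:,None]
def proj(c,P):
    q=(np.atleast_2d(P)-c['origin'])@c['rotation'];K=c['mtx']
    return np.c_[K[0,2]+K[0,0]*q[:,0]/-q[:,2],K[1,2]-K[1,1]*q[:,1]/-q[:,2]]
def rect(c,mask,z):
    """min-area rect of mask upsampled, in world mm: centre, (long,short), long-axis angle deg"""
    m=cv2.resize(mask.astype(np.float32),None,fx=4,fy=4,interpolation=cv2.INTER_CUBIC)>.5
    cs,_=cv2.findContours(m.astype(np.uint8),cv2.RETR_EXTERNAL,cv2.CHAIN_APPROX_NONE)
    k=max(cs,key=cv2.contourArea)[:,0].astype(float)
    w=plane(c,(k+.5)/4-.5,z)[:,:2]*1000
    (cx,cy),(a,b),t=cv2.minAreaRect(w.astype(np.float32))
    if a<b:a,b,t=b,a,t+90
    return np.round([cx,cy,a,b,(t+90)%180-90],1)
def wood(c):
    h=cv2.cvtColor(c['image'],cv2.COLOR_BGR2HSV)
    return ((h[...,0]>8)&(h[...,0]<24)&(h[...,1]>75)).astype(np.uint8)
E
python3 - <<'E'
from h import *
for n in("top","scene"):
    c=capture(n);m=wood(c)
    k,l,st,ce=cv2.connectedComponentsWithStats(m)
    for i in range(1,k):
        if 60<st[i,4]<1500:
            r=rect(c,l==i,.008)
            if r[0]>250: print(n,ce[i].round(),st[i,4],r)
    for nm in("tray","stop","bar90","bar76","bar62","bar48"):
        for g in masks_of(c,nm)[:5]:
            print(n,nm,round(g['p'],2),np.round(g['bbox']),rect(c,g['region'],{'tray':.012,'stop':.03}.get(nm,.008)))
c=capture("top");cv2.imwrite('pics/top1.png',cv2.resize(c['image'][80:280,230:510],None,fx=2.8,fy=2.8,interpolation=cv2.INTER_CUBIC))
E
```

```text
top [226.  73.] 585 [803.4 253.6  71.3  62.7  45.1]
top [341.  77.] 431 [795.9 -18.2 138.5  20.6  86.1]
top [179.  89.] 549 [763.2 365.5  68.   60.6  45.8]
top [ 45. 154.] 569 [604.5 677.5  72.   61.7 -89.5]
top [185. 173.] 254 [562.4 344.9  42.8  42.4 -43.6]
top [482. 189.] 292 [ 531.7 -346.9   47.3   36.2   22.9]
top [366. 215.] 547 [469.5 -80.7  89.7  35.3  25.7]
top [297. 214.] 271 [468.1  80.1  42.8  42.5  45.7]
top [250. 225.] 464 [442.3 188.3  76.2  35.5  14.6]
top [420. 233.] 383 [ 427.3 -203.7   61.5   35.5    6.3]
top [176. 256.] 606 [368.4 358.2  66.9  63.6 -89.3]
top [477. 263.] 643 [ 360.2 -332.8   65.3   63.2   89.1]
top tray 0.56 [277.  97. 418. 171.] [661.  -35.4 320.9 134.3  81. ]
top bar90 0.97 [274. 262. 311. 288.] [329.9  87.   91.3  38.5  74.9]
top bar90 0.9 [344. 253. 368. 293.] [338.5 -55.1  91.6  38.8 -16.2]
top bar90 0.9 [392. 286. 438. 310.] [ 284.2 -185.9   92.4   39.    76.7]
top bar90 0.82 [237. 210. 263. 240.] [442.  189.3  77.6  38.3  15.5]
top bar90 0.7 [431. 118. 471. 155.] [ 658.  -281.2   93.5   39.4  -53.1]
top bar76 0.97 [274. 262. 311. 288.] [329
[... 2248 characters left out ...]
 390. 263.] [445.6 187.3  80.4  36.7  16.4]
scene bar62 0.71 [234. 133. 254. 148.] [ 535.3 -346.2   53.7   42.2   20.7]
scene bar62 0.7 [293. 172. 324. 194.] [471.8 -79.6  94.5  43.3  27.1]
scene bar62 0.67 [324. 122. 346. 148.] [ 288.7 -185.7   98.4   42.    76. ]
scene bar62 0.66 [372. 186. 397. 214.] [335.6  87.7  95.1  41.7  76.1]
scene bar48 0.75 [364. 234. 390. 263.] [445.6 187.3  80.4  36.7  16.4]
scene bar48 0.71 [234. 133. 254. 148.] [ 535.3 -346.2   53.7   42.2   20.7]
scene bar48 0.7 [293. 172. 324. 194.] [471.8 -79.6  94.5  43.3  27.1]
scene bar48 0.67 [324. 122. 346. 148.] [ 288.7 -185.7   98.4   42.    76. ]
scene bar48 0.66 [372. 186. 397. 214.] [335.6  87.7  95.1  41.7  76.1]
```

View pics/top1.png

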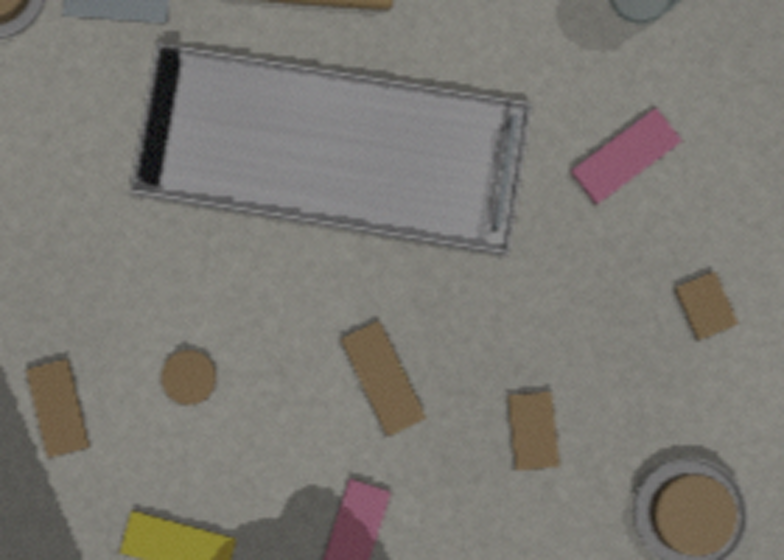

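The crop confirms the four beige bars: lengths measure 90, 76, 61.5 and 47 mm by 36 mm. The pink and yellow ones are excluded. Next I measure the stop face and plan the first pick.

```bash
cat >> h.py <<'E'
def plan(x,y,heading,z=None):
    """turn (deg about tool y) first, then shift dx,dy,dz mm in the turned tool axes. x,y,z in mm"""
    s=read_state();R=np.array(s['tcp_rot']);p=np.array(s['position'])*1000
    h=np.degrees(np.arctan2(R[1,0],R[0,0]));t=(h-heading+180)%360-180
    a=np.radians(heading);X=np.array([np.cos(a),np.sin(a)]);Z=np.array([-np.sin(a),np.cos(a)])
    z0=np.cross([X[0],X[1],0],[0,0,-1])[:2]
    d=np.array([x,y])-p[:2]
    print('t',round(s['time_s'],2),'p',p.round(1),'head',round(h,1),'open',round(s['opening']*87,1),'F',np.round(s['force'],1))
    print('turn',round(t,1),'dx',round(d@X,1),'dz',round(d@z0,1),'dy(down)',None if z is None else round(p[2]-z,1))
E
python3 - <<'E'
from h import *
c=capture("top")
g=c['image'].max(2);cv2.imwrite
m=np.zeros(g.shape,bool);m[90:150,275:302]=g[90:150,275:302]<50
print(m.sum(),rect(c,m,.03))
u=np.array([np.cos(np.radians(81)),np.sin(np.radians(81))]);v=np.array([u[1],-u[0]])
T=np.array([661,-35.4])
# profile along tray through centre line: brightness vs s at z=.03 (stop top)
for off in(-30,0,30):
    s=np.arange(120,165,1.);P=np.c_[(T+s[:,None]*u+off*v)/1000,np.full(len(s),.03)]
    q=proj(c,P).astype(np.float32);val=cv2.remap(g,q[None,:,0],q[None,:,1],cv2.INTER_LINEAR)[0];print(off,list(zip(s[::2].astype(int),val[::2])))
z=c['z_map'];print('tray rim/floor check')
for w in masks_of(c,"tray"): 
    k=rect(c,w['region'],.012);print(k)
plan(469.5,-80.7,-64.3,2)
E
```

```text
342 [682.2 106.  114.6  18.6  -9.1]
-30 [(np.int64(120), np.uint8(133)), (np.int64(122), np.uint8(136)), (np.int64(124), np.uint8(137)), (np.int64(126), np.uint8(136)), (np.int64(128), np.uint8(134)), (np.int64(130), np.uint8(129)), (np.int64(132), np.uint8(110)), (np.int64(134), np.uint8(61)), (np.int64(136), np.uint8(32)), (np.int64(138), np.uint8(24)), (np.int64(140), np.uint8(26)), (np.int64(142), np.uint8(26)), (np.int64(144), np.uint8(22)), (np.int64(146), np.uint8(21)), (np.int64(148), np.uint8(27)), (np.int64(150), np.uint8(46)), (np.int64(152), np.uint8(73)), (np.int64(154), np.uint8(97)), (np.int64(156), np.uint8(109)), (np.int64(158), np.uint8(115)), (np.int64(160), np.uint8(127)), (np.int64(162), np.uint8(132)), (np.int64(164), np.uint8(132))]
0 [(np.int64(120), np.uint8(133)), (np.int64(122), np.uint8(134)), (np.int64(124), np.uint8(135)), (np.int64(126), np.uint8(134)), (np.int64(128), np.uint8(134)), (np.int64(130), np.uint8(133)), (np.int64(132), np.uint8(112)), (np.int64(134), np.uint8(69)), (np.int64(136), np.uint8(34)), (np.int64(138), np.uint8(23)), (np.int64(140)
[... 587 characters left out ...]
), (np.int64(132), np.uint8(104)), (np.int64(134), np.uint8(69)), (np.int64(136), np.uint8(36)), (np.int64(138), np.uint8(24)), (np.int64(140), np.uint8(24)), (np.int64(142), np.uint8(23)), (np.int64(144), np.uint8(26)), (np.int64(146), np.uint8(28)), (np.int64(148), np.uint8(29)), (np.int64(150), np.uint8(34)), (np.int64(152), np.uint8(59)), (np.int64(154), np.uint8(90)), (np.int64(156), np.uint8(112)), (np.int64(158), np.uint8(125)), (np.int64(160), np.uint8(128)), (np.int64(162), np.uint8(128)), (np.int64(164), np.uint8(128))]
tray rim/floor check
[660.6 -35.3 325.5 137.   81.1]
t 0.95 p [240.9 576.7 196.1] head 67.3 open 86.9 F [-1.  -0.2 -0.1]
turn 131.6 dx 691.5 dz -79.1 dy(down) 194.1
```

Request:
send_rows --moves "60 0 0 0 7;60 0 0 0 7;60 0 0 0 7;60 0 0 0 7;60 0 0 0 7;60 0 0 0 7;60 0 0 0 7;60 0 0 0 7;60 0 0 0 7;60 0 0 0 7;60 0 0 0 7;60 0 0 0 7;60 0 0 0 7;60 0 0 0 7;60 0 0 0 7;60 0 0 0 7;60 0 0 0 7;60 0 0 0 7;60 0 0 0 5.6"

```text
time_s: 2.53
position: [0.2409, 0.5767, 0.196]
tcp_rot: [[0.429, 0.0, 0.903], [-0.903, -0.0, 0.429], [0.0, -1.0, -0.0]]
force: [0.6, 0.0, -0.0]
opening: 0.687
```

Request:
send_rows --moves "60 38 0 -5 0;60 38 0 -5 0;60 38 0 -5 0;60 38 0 -5 0;60 38 0 -5 0;60 38 0 -5 0;60 38 0 -5 0;60 38 0 -5 0;60 38 0 -5 0;60 38 0 -5 0;60 38 0 -5 0;60 38 0 -5 0;60 38 0 -5 0;60 38 0 -5 0;60 38 0 -5 0;60 38 0 -4 0;60 38 0 0 0;60 38 0 0 0;60 7.5 0 0 0;60 0 0 0 0"

```text
time_s: 4.2
position: [0.4716, -0.0833, 0.1962]
tcp_rot: [[0.43, 0.002, 0.903], [-0.903, -0.001, 0.43], [0.002, -1.0, 0.001]]
force: [-1.1, 0.5, -1.1]
opening: 0.69
```

```bash
python3 -c "
from h import *
plan(469.5,-80.7,-64.3,2)"
```

```text
t 4.2 p [471.6 -83.3 196.2] head -64.5 open 60.0 F [-1.1  0.5 -1.1]
turn -0.2 dx -3.3 dz -0.8 dy(down) 194.2
```

Request:
send_rows --moves "60 -3 38 -0.8 0;60 0 38 0 0;60 0 38 0 0;60 0 38 0 0;60 0 20 0 0;60 0 14 0 0;60 0 8 0 0;60 0 0 0 0;30 0 0 0 0;30 0 0 0 0;30 0 0 0 0;30 0 0 0 0;30 0 0 0 0;30 0 0 0 0"

```text
time_s: 5.37
position: [0.4682, -0.0784, 0.0026]
tcp_rot: [[0.434, 0.001, 0.901], [-0.901, -0.0, 0.434], [0.001, -1.0, 0.001]]
force: [0.1, 0.6, -0.4]
opening: 0.372
```

Request:
send_rows --moves "30 0 -20 0 0;30 0 -30 0 0;30 0 -30 0 0;30 0 0 0 -7;30 0 0 0 -7;30 0 0 0 -7;30 0 0 0 -7;30 0 0 0 -7;30 0 0 0 -7;30 0 0 0 -7;30 0 0 0 -6.3;30 0 0 0 0"

```text
time_s: 6.37
position: [0.4677, -0.0783, 0.0822]
tcp_rot: [[0.988, -0.0, 0.154], [-0.154, -0.0, 0.988], [-0.0, -1.0, -0.0]]
force: [-0.1, -0.4, -0.3]
opening: 0.346
```

```bash
python3 - <<'E'
from h import *
plan(674.8,52,-9,5.5)
c=capture("scene");cv2.imwrite('pics/s1.png',cv2.resize(c['image'][100:320,180:480],None,fx=2.5,fy=2.5))
E
```

```text
t 6.37 p [467.7 -78.3  82.2] head -8.9 open 30.1 F [-0.1 -0.4 -0.3]
turn 0.1 dx 184.2 dz 161.1 dy(down) 76.7
```

View pics/s1.png

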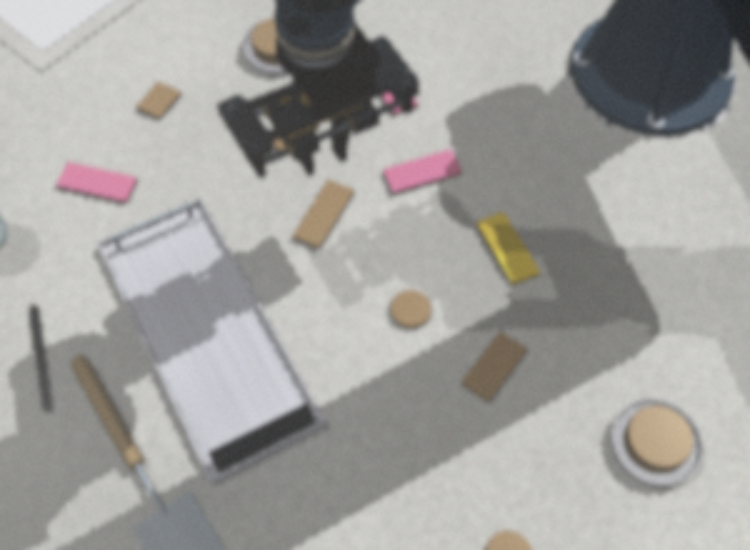

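The grasp failed: the fingers shut past 36 mm to 30 mm, and the bar still lies at crop (323,213). I check where it is now.

```bash
python3 - <<'E'
from h import *
for n in("scene","top"):
    c=capture(n);m=wood(c)
    k,l,st,ce=cv2.connectedComponentsWithStats(m)
    for i in range(1,k):
        if 40<st[i,4]<1500:
            r=rect(c,l==i,.008)
            if 300<r[0]<560 and abs(r[1])<300: print(n,ce[i].round(),st[i,4],r)
c=capture("top");cv2.imwrite('pics/t2.png',cv2.resize(c['image'][80:280,230:510],None,fx=2.8,fy=2.8,interpolation=cv2.INTER_CUBIC))
E
```

```text
scene [309. 185.] 230 [471.5 -81.7  85.1  31.4  25.6]
scene [344. 223.] 129 [471.4  79.8  36.8  35.3  51.2]
top [297. 214.] 272 [468.1  80.1  42.8  42.5  45.7]
top [250. 225.] 459 [442.  188.4  75.6  35.2  14.5]
```

View pics/t2.png

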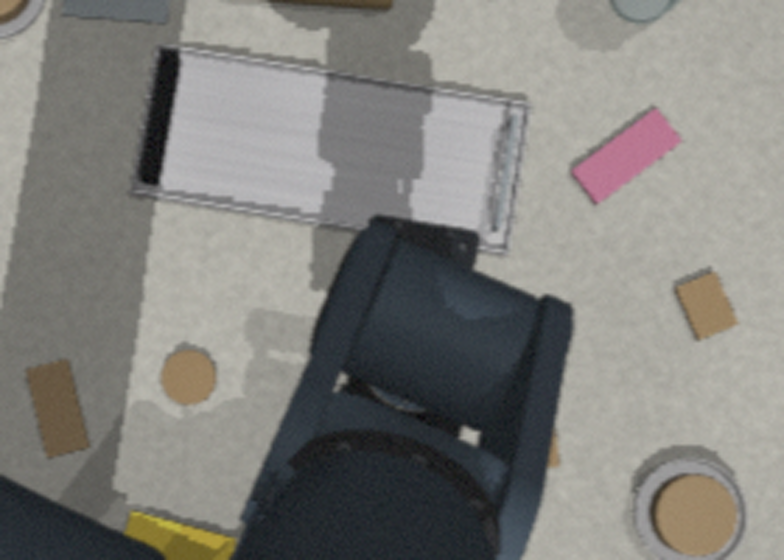

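```bash
python3 - <<'E'
from h import *
c=capture("scene");s=read_state();R=np.array(s['tcp_rot']);p=np.array(s['position'])
im=c['image'][110:210,240:380].copy();im=cv2.resize(im,None,fx=5.5,fy=5.5,interpolation=cv2.INTER_CUBIC)
for a,col in((0,(0,0,255)),(.015,(0,255,0)),(-.015,(255,255,0))):
    for b in(0,-.019):
        q=proj(c,p+R@[a,b,0])[0];cv2.circle(im,tuple(int(v) for v in((q-[240,110])*5.5)),4,col,-1)
        print(a,b,q)
cv2.imwrite('pics/s2.png',im)
# cloud near gripper: lowest points
z=c['z_map'];K=c['mtx'];v,u=np.mgrid[0:400,0:640]
P=np.stack([(u-K[0,2])/K[0,0]*z,-(v-K[1,2])/K[1,1]*z,-z],-1)@c['rotation'].T+c['origin']
d=P-p;L=d@R
ok=(z>0)&(np.abs(L[...,0])<.1)&(np.abs(L[...,2])<.04)&(P[...,2]>.03)&(P[...,2]<.16)
for h in range(30,160,10):
    k=ok&(P[...,2]*1000>=h)&(P[...,2]*1000<h+10)
    if k.any():
        x=L[k];print(h,k.sum(),'x',np.percentile(x[:,0]*1000,[0,10,50,90,100]).round(),'z',np.percentile(x[:,2]*1000,[0,50,100]).round())
E
```

```text
0 0 [309.91220842 170.19132459]
0 -0.019 [309.66410083 166.08289022]
0.015 0 [305.08105412 172.32077542]
0.015 -0.019 [304.75594788 168.23082289]
-0.015 0 [314.70875146 168.07712954]
-0.015 -0.019 [314.53654111 163.95058633]
100 8 x [-21. -19. -13.  25.  25.] z [-9. -1.  9.]
110 27 x [-21. -18. -12.  26.  26.] z [-11.   8.  10.]
120 26 x [-21. -19. -13.  24.  26.] z [-10.   9.  11.]
130 21 x [-22. -19. -13.  26.  28.] z [-10.   8.  11.]
140 19 x [-25. -22. -14.  23.  26.] z [-8.  9. 12.]
150 17 x [-25. -22. -18. -14. -12.] z [-11.   9.  12.]
```

View pics/s2.png

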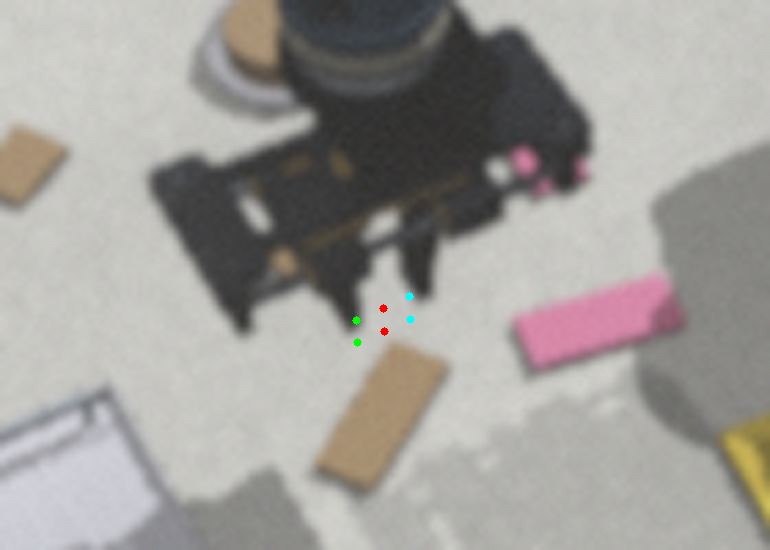

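The picture and depth agree on one thing: the visible finger tips end about 19 mm above the reported TCP, at the points for y = −19 mm. So on the first try the fingers closed above the bar. I'll go lower and find the bench by touch.

Request:
send_rows --moves "60 0 0 0 7;60 0 0 0 7;60 0 0 0 7;60 0 0 0 7;60 0 0 0 7;60 0 0 0 7;60 0 0 0 7;60 0 0 0 6.3;60 3.4 30 0.6 0;60 0 30 0 0;60 0 20 0 0;60 0 10 0 0;60 0 0 0 0;60 0 0 0 0;60 0 0 0 0"

```text
time_s: 7.87
position: [0.4706, -0.0813, -0.0071]
tcp_rot: [[0.434, 0.002, 0.901], [-0.901, -0.001, 0.434], [0.001, -1.0, 0.001]]
force: [-0.7, 0.2, -0.4]
opening: 0.691
```

Request:
send_rows --moves "60 0 2 0 0;60 0 2 0 0;60 0 0 0 0;60 0 0 0 0"

```text
time_s: 8.2
position: [0.4701, -0.0811, -0.0115]
tcp_rot: [[0.434, 0.001, 0.901], [-0.901, -0.0, 0.434], [0.001, -1.0, 0.0]]
force: [0.4, -0.1, 1.0]
opening: 0.687
```

Request:
send_rows --moves "60 0 1 0 0;60 0 1 0 0;60 0 0 0 0;60 0 0 0 0"

```text
time_s: 8.53
position: [0.4698, -0.081, -0.014]
tcp_rot: [[0.434, -0.0, 0.901], [-0.901, 0.0, 0.434], [-0.0, -1.0, -0.0]]
force: [-0.4, 0.3, -0.3]
opening: 0.692
```

Request:
send_rows --moves "60 0 1 0 0;60 0 1 0 0;60 0 0 0 0;60 0 0 0 0"

```text
time_s: 8.87
position: [0.4698, -0.081, -0.0161]
tcp_rot: [[0.434, -0.0, 0.901], [-0.901, 0.0, 0.434], [-0.0, -1.0, -0.0]]
force: [-0.7, -0.1, -0.8]
opening: 0.691
```

Request:
send_rows --moves "60 0 1 0 0;60 0 0 0 0;60 0 0 0 0"

```text
time_s: 9.12
position: [0.4698, -0.081, -0.017]
tcp_rot: [[0.434, -0.0, 0.901], [-0.901, 0.0, 0.434], [-0.0, -1.0, -0.0]]
force: [-0.3, 0.7, -0.6]
opening: 0.689
```

Request:
send_rows --moves "60 0 1 0 0;60 0 0 0 0;60 0 0 0 0"

```text
time_s: 9.37
position: [0.4698, -0.081, -0.018]
tcp_rot: [[0.434, -0.0, 0.901], [-0.901, 0.0, 0.434], [-0.0, -1.0, -0.0]]
force: [-0.4, -0.4, 0.3]
opening: 0.689
```

Request:
send_rows --moves "60 0 1 0 0;60 0 0 0 0;60 0 0 0 0"

```text
time_s: 9.62
position: [0.4698, -0.081, -0.019]
tcp_rot: [[0.434, -0.0, 0.901], [-0.901, 0.0, 0.434], [-0.0, -1.0, -0.0]]
force: [0.3, -0.2, 0.2]
opening: 0.688
```

Request:
send_rows --moves "60 0 1 0 0;60 0 0 0 0;60 0 0 0 0"

```text
time_s: 9.87
position: [0.4698, -0.081, -0.02]
tcp_rot: [[0.434, -0.0, 0.901], [-0.901, 0.0, 0.434], [-0.0, -1.0, -0.0]]
force: [0.2, 0.2, 1.0]
opening: 0.688
```

Request:
send_rows --moves "60 0 1 0 0;60 0 0 0 0;60 0 0 0 0"

```text
time_s: 10.12
position: [0.4698, -0.081, -0.021]
tcp_rot: [[0.434, -0.0, 0.901], [-0.901, 0.0, 0.434], [-0.0, -1.0, -0.0]]
force: [1.0, 0.0, 0.1]
opening: 0.691
```

Request:
send_rows --moves "60 0 0 0 0;28 0 0 0 0;28 0 0 0 0;28 0 0 0 0;28 0 0 0 0;28 0 0 0 0;28 0 0 0 0;28 0 0 0 0;28 0 0 0 0"

```text
time_s: 10.87
position: [0.4699, -0.0811, -0.0209]
tcp_rot: [[0.434, 0.0, 0.901], [-0.901, -0.0, 0.434], [0.0, -1.0, 0.0]]
force: [0.0, -0.1, -0.3]
opening: 0.403
```

Gripped at 35 mm. The bar's underside is at TCP z + 21 mm, so lifting and turning.

Request:
send_rows --moves "28 0 -10 0 0;28 0 -30 0 0;28 0 -40 0 0;28 0 0 0 -7;28 0 0 0 -7;28 0 0 0 -7;28 0 0 0 -7;28 0 0 0 -7;28 0 0 0 -7;28 0 0 0 -7;28 0 0 0 -6.3;28 0 0 0 0;28 0 0 0 0"

```text
time_s: 11.95
position: [0.4698, -0.081, 0.0595]
tcp_rot: [[0.987, 0.0, 0.159], [-0.159, -0.0, 0.987], [0.0, -1.0, -0.0]]
force: [0.3, 0.8, -0.8]
opening: 0.399
```

```bash
python3 - <<'E'
from h import *
plan(674.8,52,-9,-17.5)
c=capture("scene");im=c['image'][100:220,230:390].copy();cv2.imwrite('pics/s3.png',cv2.resize(im,None,fx=5,fy=5,interpolation=cv2.INTER_CUBIC))
E
```

```text
t 11.95 p [469.8 -81.   59.5] head -9.1 open 34.7 F [ 0.3  0.8 -0.8]
turn -0.1 dx 181.6 dz 163.4 dy(down) 77.0
```

View pics/s3.png

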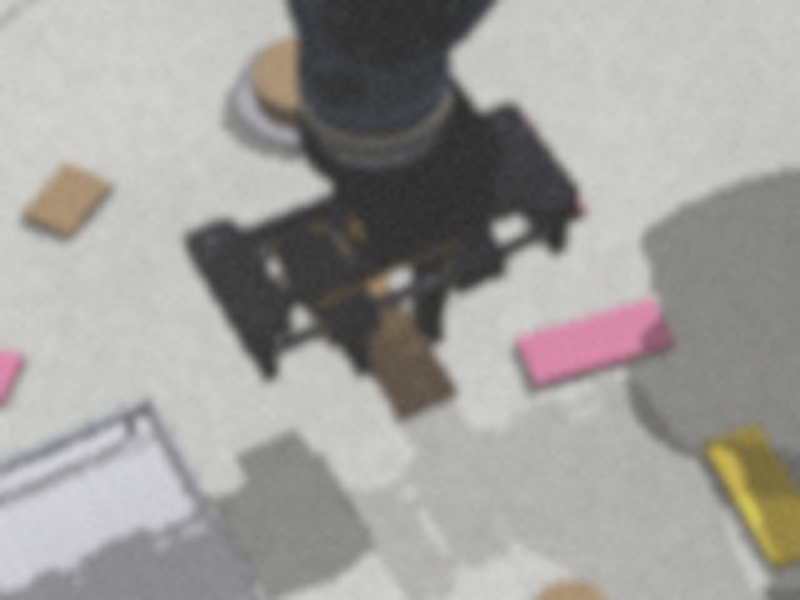

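Request:
send_rows --moves "28 26 0 23.4 0;28 26 0 23.4 0;28 26 0 23.4 0;28 26 0 23.4 0;28 26 0 23.4 0;28 26 0 23.4 0;28 25.6 0 23 0;28 0 25 0 0;28 0 25 0 0;28 0 15 0 0;28 0 0 0 0;28 0 0 0 0;28 0 0 0 0"

```text
time_s: 13.08
position: [0.6753, 0.0516, -0.005]
tcp_rot: [[0.988, 0.001, 0.157], [-0.157, -0.0, 0.988], [0.001, -1.0, 0.0]]
force: [0.6, 0.7, -0.3]
opening: 0.399
```

```bash
python3 - <<'E'
from h import *
plan(674.8,52,-9,-17.5)
for n in("scene","top"):
    c=capture(n);cv2.imwrite('pics/%s4.png'%n,1) if 0 else None
    if n=="scene": a=cv2.resize(c['image'][160:300,200:330],(560,600))
cv2.imwrite('pics/s4.png',a)
E
```

```text
t 13.08 p [675.3  51.6  -5. ] head -9.0 open 34.7 F [ 0.6  0.7 -0.3]
turn -0.0 dx -0.6 dz 0.3 dy(down) 12.5
```

View pics/s4.png

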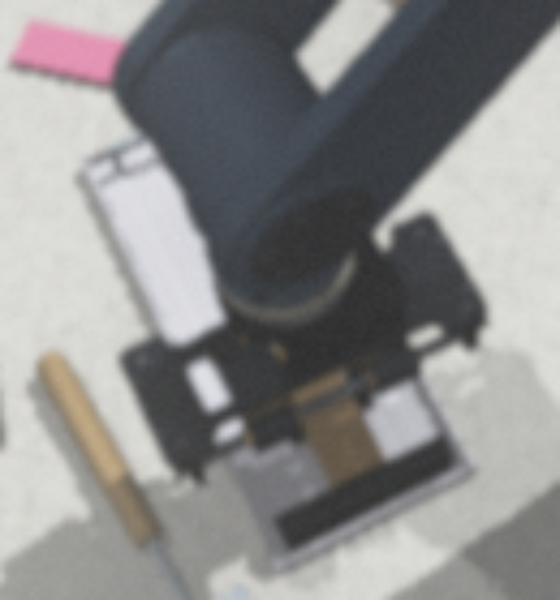

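Request:
send_rows --moves "28 -0.4 8 0 0;28 0 4 0 0;28 0 0 0 0;28 0 0 0 0;55 0 0 0 0;55 0 0 0 0;55 0 0 0 0;55 0 0 0 0;55 0 0 0 0;55 0 -20 0 0;55 0 -40 0 0;55 0 -40 0 0;55 0 0 0 0"

```text
time_s: 14.27
position: [0.6806, 0.0518, 0.0906]
tcp_rot: [[0.988, 0.016, 0.156], [-0.156, -0.001, 0.988], [0.016, -1.0, 0.001]]
force: [1.4, 0.6, -0.3]
opening: 0.633
```

Request:
send_rows --moves "60 -36 0 14 0;60 -36 0 14 0;60 -36 0 14 0;60 -36 0 14 0;60 -36 0 14 0;60 -36 0 14 0;60 -35 0 14.4 0;60 0 0 0 7;60 0 0 0 7;60 0 0 0 7;60 0 0 0 7;60 0 0 0 7;60 0 0 0 7;60 0 0 0 7;60 0 0 0 7;60 0 0 0 7;60 0 0 0 3.4;60 0 0 0 0;60 0 0 0 0"

```text
time_s: 15.85
position: [0.4419, 0.1885, 0.0821]
tcp_rot: [[0.254, 0.0, 0.967], [-0.967, 0.0, 0.254], [0.0, -1.0, 0.0]]
force: [-0.9, 0.2, 0.1]
opening: 0.691
```

```bash
cat > look.py <<'E'
from h import *
import sys
u=np.array([np.cos(np.radians(81)),np.sin(np.radians(81))]);v=np.array([u[1],-u[0]]);T=np.array([661,-35.4])
F=T+136.2*u  # foot of stop face
def sv(p): d=np.asarray(p)-F; return -(d@u).round(1),(d@v).round(1)
c=capture("top");m=wood(c);k,l,st,ce=cv2.connectedComponentsWithStats(m)
for i in range(1,k):
    if 60<st[i,4]<3000:
        r=rect(c,l==i,.011)
        if 250<r[0]<750 and r[1]<280: print(ce[i].round(),st[i,4],'z.008',rect(c,l==i,.008),'tray s,v',*sv(r[:2]),r[2:])
E
cat > crop.py <<'E'
from h import *
import sys
c=capture("top");cv2.imwrite(sys.argv[1],cv2.resize(c['image'][85:180,270:425],None,fx=5,fy=5,interpolation=cv2.INTER_CUBIC))
E
python3 look.py; python3 crop.py pics/t5.png; python3 -c "
from h import *
plan(442.3,188.3,-75.4,-20.5)"
```

```text
[310. 127.] 536 z.008 [674.4  52.7  88.7  37.1  81.1] tray s,v 47.4 -1.3 [88.5 37.  81.1]
[482. 189.] 296 z.008 [ 532.1 -346.7   48.2   36.2   22.9] tray s,v 462.9 -79.1 [48.1 36.1 22.9]
[297. 214.] 269 z.008 [468.5  80.3  44.5  42.2  27.5] tray s,v 52.3 -208.3 [44.3 42.1 27.5]
[248. 219.] 74 z.008 [458.9 192.5  40.   15.9   6.6] tray s,v -56.8 -235.4 [39.9 15.8  6.6]
[420. 233.] 384 z.008 [ 427.2 -203.6   61.7   35.4    6.2] tray s,v 338.3 -204.7 [61.5 35.3  6.2]
[252. 238.] 74 z.008 [412.6 181.5  36.6  15.3 -75.4] tray s,v -38.7 -279.2 [ 36.5  15.2 -75.4]
[477. 263.] 637 z.008 [ 360.2 -332.8   65.3   63.1   89.1] tray s,v 476.0 -250.6 [65.1 62.9 89.1]
t 15.95 p [441.8 188.5  82.1] head -75.3 open 60.0 F [-0.2  0.1  1.1]
turn 0.1 dx 0.3 dz 0.4 dy(down) 102.6
```

View pics/t5.png

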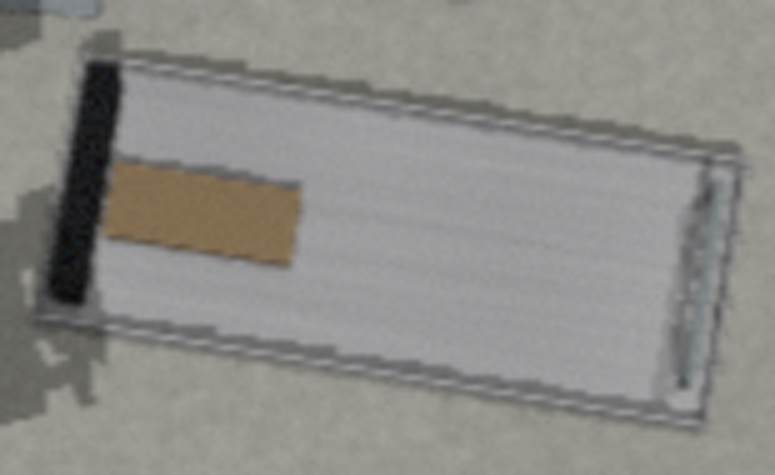

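Bar90 lies straight and flat, with its end at the stop face. Now picking bar76.

Request:
send_rows --moves "60 0.3 30 0.4 0;60 0 30 0 0;60 0 25 0 0;60 0 12 0 0;60 0 5.6 0 0;60 0 0 0 0;60 0 0 0 0;28 0 0 0 0;28 0 0 0 0;28 0 0 0 0;28 0 0 0 0;28 0 0 0 0;28 0 0 0 0;28 0 0 0 0;28 0 0 0 0"

```text
time_s: 17.2
position: [0.4426, 0.1883, -0.0201]
tcp_rot: [[0.252, 0.001, 0.968], [-0.968, 0.0, 0.252], [0.0, -1.0, 0.001]]
force: [-1.0, 0.5, 6.2]
opening: 0.395
```

Request:
send_rows --moves "28 0 -10 0 0;28 0 -30 0 0;28 0 -40 0 0;28 0 -20 0 0;28 0 0 0 -7;28 0 0 0 -7;28 0 0 0 -7;28 0 0 0 -7;28 0 0 0 -7;28 0 0 0 -7;28 0 0 0 -7;28 0 0 0 -7;28 0 0 0 -7;28 0 0 0 -3.4;28 0 0 0 0;28 0 0 0 0"

```text
time_s: 18.53
position: [0.442, 0.1882, 0.0797]
tcp_rot: [[0.987, -0.0, 0.158], [-0.158, -0.0, 0.987], [-0.0, -1.0, -0.0]]
force: [-0.1, 0.6, -1.1]
opening: 0.394
```

```bash
python3 - <<'E'
from look import *
t=F-115.4*u-.5*v;print(t);plan(*t,-9,-9)
E
```

```text
[310. 127.] 540 z.008 [674.4  52.8  89.2  37.   81.2] tray s,v 47.2 -1.2 [88.9 36.9 81.2]
[482. 189.] 294 z.008 [ 531.8 -346.9   47.5   36.2   22.9] tray s,v 463.2 -79.4 [47.3 36.1 22.9]
[297. 214.] 271 z.008 [468.1  80.1  42.8  42.5  45.7] tray s,v 52.6 -208.7 [42.7 42.4 45.7]
[255. 226.] 142 z.008 [440.9 177.   39.   22.   -9. ] tray s,v -38.6 -250.6 [38.9 21.9 -9. ]
[420. 233.] 382 z.008 [ 427.3 -203.6   61.7   35.     5.8] tray s,v 338.3 -204.7 [61.5 34.9  5.8]
[477. 263.] 632 z.008 [ 360.2 -332.7   65.2   63.    88.8] tray s,v 476.0 -250.6 [65.1 62.8 88.8]
[663.7599927  -14.77786528]
t 18.58 p [442.1 188.2  79.7] head -9.1 open 34.3 F [ 0.1 -0.5 -0.8]
turn -0.1 dx 250.7 dz -165.8 dy(down) 88.7
```

Request:
send_rows --moves "28 31.3 0 -20.7 0;28 31.3 0 -20.7 0;28 31.3 0 -20.7 0;28 31.3 0 -20.7 0;28 31.3 0 -20.7 0;28 31.3 0 -20.7 0;28 31.3 0 -20.7 0;28 31.6 0 -20.9 0;28 0 30 0 0;28 0 30 0 0;28 0 15 0 0;28 0 0 0 0;28 0 0 0 0;28 0 0 0 0"

```text
time_s: 19.75
position: [0.6649, -0.0146, 0.0055]
tcp_rot: [[0.988, 0.002, 0.156], [-0.156, -0.0, 0.988], [0.002, -1.0, -0.0]]
force: [0.4, -0.2, 0.0]
opening: 0.396
```

```bash
python3 - <<'E'
from h import *
plan(663.8,-14.8,-9,-8)
E
```

```text
t 19.75 p [664.9 -14.6   5.5] head -9.0 open 34.5 F [ 0.4 -0.2  0. ]
turn 0.0 dx -1.1 dz -0.3 dy(down) 13.5
```

Request:
send_rows --moves "28 -0.5 8 0 0;28 0 3 0 0;28 0 2.5 0 0;28 0 0 0 0;28 0 0 0 0;28 0 0 0 0;52 0 0 0 0;52 0 0 0 0;52 0 0 0 0;52 0 0 0 0;52 0 0 0 0;52 0 -15 0 0;52 0 -35 0 0;52 0 -40 0 0;52 0 0 0 0"

```text
time_s: 21.0
position: [0.6693, -0.0154, 0.0889]
tcp_rot: [[0.988, 0.015, 0.156], [-0.156, -0.003, 0.988], [0.015, -1.0, -0.0]]
force: [0.8, -1.2, 1.0]
opening: 0.599
```

```bash
python3 - <<'E'
from h import *
plan(427.3,-203.6,-9,-19.5)
E
```

```text
t 21.0 p [669.3 -15.4  88.9] head -9.0 open 52.2 F [ 0.8 -1.2  1. ]
turn 0.0 dx -209.6 dz -223.7 dy(down) 108.4
```

Request:
send_rows --moves "60 -25.5 0 -27.9 0;60 -25.5 0 -27.9 0;60 -25.5 0 -27.9 0;60 -25.5 0 -27.9 0;60 -25.5 0 -27.9 0;60 -25.5 0 -27.9 0;60 -25.5 0 -27.9 0;60 -25.5 0 -28 0;60 0 0 0 7;60 0 0 0 7;60 0 0 0 7;60 0 0 0 7;60 0 0 0 7;60 0 0 0 7;60 0 0 0 7;60 0 0 0 7;60 0 0 0 7;60 0 0 0 7;60 0 0 0 4.9;60 0 0 0 0"

```text
time_s: 22.67
position: [0.4274, -0.2035, 0.0811]
tcp_rot: [[0.105, 0.001, 0.994], [-0.994, -0.001, 0.105], [0.001, -1.0, 0.001]]
force: [-0.9, 0.1, 0.2]
opening: 0.689
```

```bash
python3 look.py; python3 crop.py pics/t6.png; python3 -c "
from h import *
plan(427.3,-203.6,-83.9,-19.5)"
```

```text
[323. 129.] 903 z.008 [670.3  22.9 148.6  38.5  81.2] tray s,v 77.4 -0.6 [148.2  38.4  81.2]
[482. 189.] 289 z.008 [ 531.6 -346.5   47.5   37.    22.3] tray s,v 462.8 -79.7 [47.4 36.9 22.3]
[297. 214.] 266 z.008 [468.1  80.1  42.8  42.5  45.7] tray s,v 52.6 -208.7 [42.7 42.4 45.7]
t 22.77 p [ 427.3 -203.4   81.1] head -83.7 open 59.8 F [ 0.  -0.4  0.7]
turn 0.2 dx 0.2 dz -0.0 dy(down) 100.6
```

View pics/t6.png

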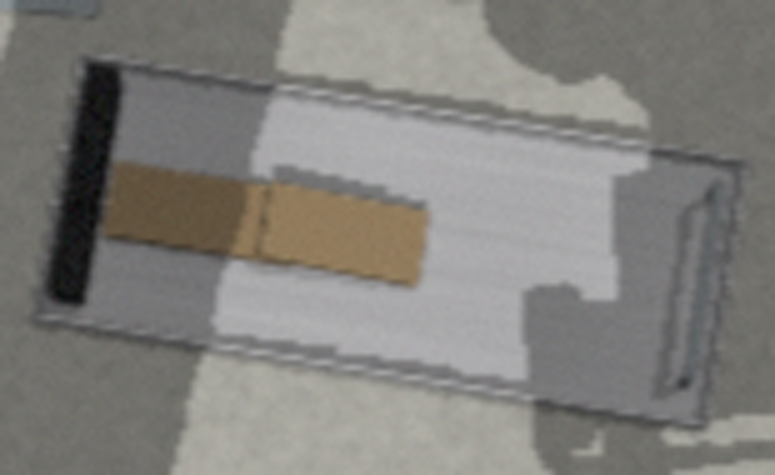

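Bar76 is shingled on bar90, straight, with an overlap of about 15 mm; its seam shows at crop x≈265. Now bar62.

Request:
send_rows --moves "60 0 30 0 0;60 0 30 0 0;60 0 25 0 0;60 0 12 0 0;60 0 3.6 0 0;60 0 0 0 0;60 0 0 0 0;28 0 0 0 0;28 0 0 0 0;28 0 0 0 0;28 0 0 0 0;28 0 0 0 0;28 0 0 0 0;28 0 0 0 0;28 0 0 0 0"

```text
time_s: 24.02
position: [0.4276, -0.2034, -0.0176]
tcp_rot: [[0.107, 0.002, 0.994], [-0.994, -0.001, 0.107], [0.002, -1.0, 0.002]]
force: [-1.4, 4.9, 23.1]
opening: 0.337
```

Request:
send_rows --moves "28 0 -10 0 0;28 0 -30 0 0;28 0 -40 0 0;28 0 -20 0 0;28 0 0 0 -7;28 0 0 0 -7;28 0 0 0 -7;28 0 0 0 -7;28 0 0 0 -7;28 0 0 0 -7;28 0 0 0 -7;28 0 0 0 -7;28 0 0 0 -7;28 0 0 0 -7;28 0 0 0 -4.9;28 0 0 0 0;28 0 0 0 0"

```text
time_s: 25.43
position: [0.427, -0.2032, 0.0805]
tcp_rot: [[0.987, -0.0, 0.158], [-0.158, 0.0, 0.987], [-0.0, -1.0, 0.0]]
force: [0.4, 0.1, 0.5]
opening: 0.323
```

```bash
python3 - <<'E'
from look import *
t=F-168.2*u-.5*v;print(t);plan(*t,-9,-5.5)
E
```

```text
[323. 129.] 906 z.008 [670.4  22.9 148.7  38.4  81.2] tray s,v 77.3 -0.6 [148.3  38.3  81.2]
[482. 189.] 290 z.008 [ 531.6 -346.5   47.5   37.    22.3] tray s,v 462.8 -79.7 [47.4 36.9 22.3]
[297. 214.] 267 z.008 [468.1  80.   42.8  42.5  45.8] tray s,v 52.6 -208.7 [42.6 42.4 45.8]
[416. 229.] 154 z.008 [ 4.305e+02 -1.968e+02  5.250e+01  2.470e+01 -4.000e-01] tray s,v 331.2 -202.6 [52.3 24.6 -0.4]
[655.50025295 -66.92780967]
t 25.48 p [ 427.1 -203.2   80.4] head -9.1 open 27.8 F [ 0.3  0.5 -0.3]
turn -0.1 dx 204.3 dz 170.3 dy(down) 85.9
```

Bar62 was missed: the opening is 28 mm and there was a 23 N upward push. The fingers rode over its top edge, so I need to go deeper. Checking where it lies.

```bash
python3 - <<'E'
from h import *
c=capture("scene");m=wood(c);k,l,st,ce=cv2.connectedComponentsWithStats(m)
for i in range(1,k):
    if 40<st[i,4]<1500 and 260<ce[i][0]<330 and 130<ce[i][1]<200: print(ce[i].round(),st[i,4],rect(c,l==i,.008))
cv2.imwrite('pics/s7.png',cv2.resize(c['image'][90:200,230:370],None,fx=5,fy=5,interpolation=cv2.INTER_CUBIC))
E
```

```text
[296. 152.] 123 [ 429.1 -205.5   56.6   30.8    6.2]
```

View pics/s7.png

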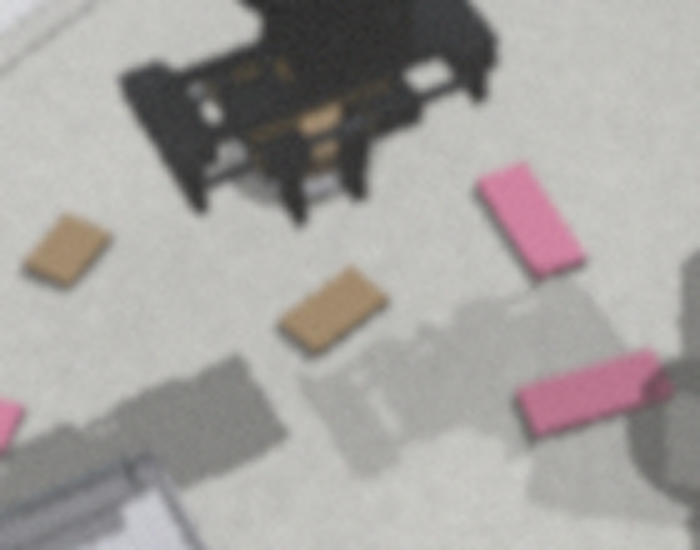

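Bar62 lies where it was, at crop (333,310). Going back and descending deeper in steps.

Request:
send_rows --moves "60 0 0 0 7;60 0 0 0 7;60 0 0 0 7;60 0 0 0 7;60 0 0 0 7;60 0 0 0 7;60 0 0 0 7;60 0 0 0 7;60 0 0 0 7;60 0 0 0 7;60 0 0 0 4.9;60 0 30 0 0;60 0 30 0 0;60 0 25 0 0;60 0 15 0 0;60 0 2.5 0 0;60 0 0 0 0;60 0 0 0 0"

```text
time_s: 27.03
position: [0.4275, -0.2035, -0.0217]
tcp_rot: [[0.106, 0.0, 0.994], [-0.994, -0.0, 0.106], [0.0, -1.0, 0.0]]
force: [-0.0, 0.2, 0.4]
opening: 0.685
```

Request:
send_rows --moves "60 0 1 0 0;60 0 0 0 0"

```text
time_s: 27.2
position: [0.4279, -0.2038, -0.0221]
tcp_rot: [[0.107, 0.002, 0.994], [-0.994, -0.001, 0.107], [0.002, -1.0, 0.002]]
force: [0.4, -0.3, -0.4]
opening: 0.69
```

Request:
send_rows --moves "60 0 1 0 0;60 0 0 0 0"

```text
time_s: 27.37
position: [0.4275, -0.2036, -0.0235]
tcp_rot: [[0.107, 0.001, 0.994], [-0.994, -0.001, 0.107], [0.001, -1.0, 0.001]]
force: [-0.1, 0.7, 0.3]
opening: 0.688
```

Request:
send_rows --moves "60 0 1 0 0;60 0 0 0 0"

```text
time_s: 27.53
position: [0.4272, -0.2033, -0.025]
tcp_rot: [[0.107, 0.0, 0.994], [-0.994, -0.0, 0.107], [0.0, -1.0, 0.0]]
force: [0.2, 0.1, 0.3]
opening: 0.687
```

Still free at −25 mm, so the tips are higher than I thought. Closing here.

Request:
send_rows --moves "28 0 0 0 0;28 0 0 0 0;28 0 0 0 0;28 0 0 0 0;28 0 0 0 0;28 0 0 0 0;28 0 0 0 0;28 0 0 0 0"

```text
time_s: 28.2
position: [0.4271, -0.2032, -0.0252]
tcp_rot: [[0.107, -0.0, 0.994], [-0.994, 0.0, 0.107], [-0.0, -1.0, -0.0]]
force: [-0.3, -0.5, 1.2]
opening: 0.406
```

Request:
send_rows --moves "28 0 -10 0 0;28 0 -30 0 0;28 0 -40 0 0;28 0 -25 0 0;28 0 0 0 -7;28 0 0 0 -7;28 0 0 0 -7;28 0 0 0 -7;28 0 0 0 -7;28 0 0 0 -7;28 0 0 0 -7;28 0 0 0 -7;28 0 0 0 -7;28 0 0 0 -7;28 0 0 0 -4.9;28 0 0 0 0;28 0 0 0 0"

```text
time_s: 29.62
position: [0.427, -0.2032, 0.0803]
tcp_rot: [[0.987, 0.0, 0.158], [-0.158, -0.0, 0.987], [0.0, -1.0, -0.0]]
force: [-0.5, 0.8, -0.5]
opening: 0.408
```

```bash
python3 - <<'E'
from h import *
plan(655.5,-66.9,-9,-11)
E
```

```text
t 29.62 p [ 427.  -203.2   80.3] head -9.1 open 35.5 F [-0.5  0.8 -0.5]
turn -0.1 dx 204.3 dz 170.3 dy(down) 91.3
```

Request:
send_rows --moves "28 29.2 0 24.3 0;28 29.2 0 24.3 0;28 29.2 0 24.3 0;28 29.2 0 24.3 0;28 29.2 0 24.3 0;28 29.2 0 24.3 0;28 29.1 0 24.5 0;28 0 30 0 0;28 0 30 0 0;28 0 15 0 0;28 0 0 0 0;28 0 0 0 0;28 0 0 0 0;28 0 0 0 0"

```text
time_s: 30.78
position: [0.6569, -0.0675, 0.0067]
tcp_rot: [[0.988, 0.003, 0.157], [-0.157, -0.001, 0.988], [0.003, -1.0, -0.0]]
force: [0.6, -0.4, -0.5]
opening: 0.411
```

```bash
python3 - <<'E'
from h import *
plan(655.5,-66.9,-9,-11)
E
```

```text
t 30.78 p [656.9 -67.5   6.7] head -9.0 open 35.7 F [ 0.6 -0.4 -0.5]
turn -0.0 dx -1.5 dz 0.4 dy(down) 17.7
```

Request:
send_rows --moves "28 -0.3 10 0 0;28 0 4 0 0;28 0 2.3 0 0;28 0 0 0 0;28 0 0 0 0;28 0 0 0 0;52 0 0 0 0;52 0 0 0 0;52 0 0 0 0;52 0 0 0 0;52 0 0 0 0;52 0 -15 0 0;52 0 -35 0 0;52 0 -40 0 0;52 0 0 0 0"

```text
time_s: 32.03
position: [0.6609, -0.0683, 0.0864]
tcp_rot: [[0.988, 0.014, 0.156], [-0.156, -0.004, 0.988], [0.015, -1.0, -0.002]]
force: [1.5, -0.3, 0.7]
opening: 0.597
```

Request:
send_rows --moves "60 -9.8 0 -37 0;60 -9.8 0 -37 0;60 -9.8 0 -37 0;60 -9.8 0 -37 0;60 -9.8 0 -37 0;60 -9.8 0 -37 0;60 -9.8 0 -37 0;60 -9.9 0 -36.8 0;60 0 0 0 7;60 0 0 0 7;60 0 0 0 7;60 0 0 0 7;60 0 0 0 7;60 0 0 0 7;60 0 0 0 7;60 0 0 0 7;60 0 0 0 2.1;60 0 0 0 0;60 0 0 0 0"

```text
time_s: 33.62
position: [0.5316, -0.3469, 0.0786]
tcp_rot: [[0.391, 0.0, 0.921], [-0.921, -0.0, 0.391], [0.0, -1.0, 0.0]]
force: [0.2, -0.1, -0.0]
opening: 0.691
```

```bash
python3 look.py; python3 crop.py pics/t8.png; python3 -c "
from h import *
plan(531.7,-346.7,-67.2,-25)"
```

```text
[333. 131.] 1181 z.008 [6.667e+02 1.000e-01 1.949e+02 3.840e+01 8.130e+01] tray s,v 100.4 -0.6 [194.4  38.2  81.3]
[297. 214.] 261 z.008 [468.5  80.3  42.4  42.2  27.3] tray s,v 52.3 -208.3 [42.3 42.1 27.3]
t 33.72 p [ 531.6 -346.9   78.6] head -67.0 open 60.0 F [ 0.3  0.4 -0.9]
turn 0.2 dx -0.1 dz 0.2 dy(down) 103.6
```

View pics/t8.png

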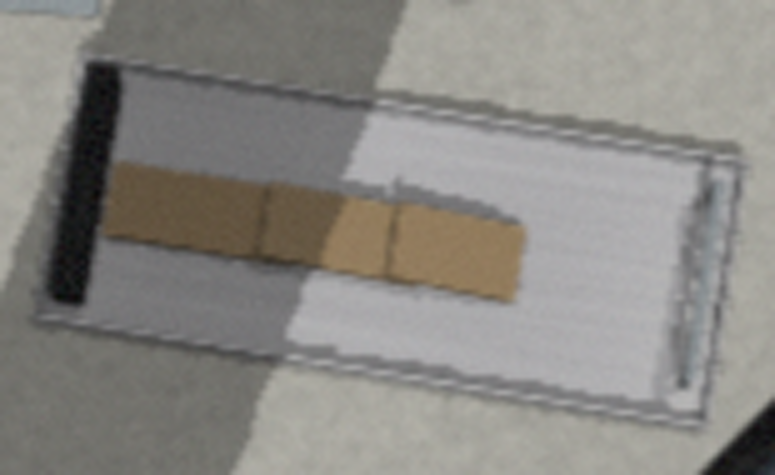

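Bar62 sits properly, with its seam at crop x≈393 and its free end at s≈198 mm. Last one is bar48.

Request:
send_rows --moves "60 0 30 0 0;60 0 30 0 0;60 0 25 0 0;60 0 13 0 0;60 0 5.6 0 0;60 0 0 0 0;60 0 0 0 0;28 0 0 0 0;28 0 0 0 0;28 0 0 0 0;28 0 0 0 0;28 0 0 0 0;28 0 0 0 0;28 0 0 0 0;28 0 0 0 0"

```text
time_s: 34.97
position: [0.5318, -0.3471, -0.0248]
tcp_rot: [[0.39, 0.0, 0.921], [-0.921, -0.0, 0.39], [0.001, -1.0, 0.0]]
force: [0.6, -0.4, 2.0]
opening: 0.407
```

Request:
send_rows --moves "28 0 -10 0 0;28 0 -30 0 0;28 0 -40 0 0;28 0 -25 0 0;28 0 0 0 -7;28 0 0 0 -7;28 0 0 0 -7;28 0 0 0 -7;28 0 0 0 -7;28 0 0 0 -7;28 0 0 0 -7;28 0 0 0 -7;28 0 0 0 -2.1;28 0 0 0 0;28 0 0 0 0"

```text
time_s: 36.22
position: [0.5314, -0.3467, 0.0803]
tcp_rot: [[0.988, -0.0, 0.157], [-0.157, 0.0, 0.988], [-0.0, -1.0, 0.0]]
force: [-0.1, 0.7, 0.1]
opening: 0.406
```

```bash
python3 - <<'E'
from look import *
t=F-207.3*u-.5*v;print(t);plan(*t,-9,-10.5)
E
```

```text
[333. 131.] 1180 z.008 [666.9   0.  194.8  38.2  81.1] tray s,v 100.4 -0.4 [194.2  38.1  81.1]
[297. 214.] 262 z.008 [468.1  80.1  43.5  41.2 -89.4] tray s,v 52.5 -208.8 [ 43.4  41.1 -89.4]
[ 649.38366537 -105.54642378]
t 36.27 p [ 531.4 -346.7   80.2] head -9.0 open 35.4 F [-0.3 -0.3 -0.3]
turn -0.0 dx 78.8 dz 256.6 dy(down) 90.7
```

Request:
send_rows --moves "28 11.3 0 36.6 0;28 11.3 0 36.6 0;28 11.3 0 36.6 0;28 11.3 0 36.6 0;28 11.3 0 36.6 0;28 11.3 0 36.6 0;28 11 0 37 0;28 0 30 0 0;28 0 30 0 0;28 0 15 0 0;28 0 0 0 0;28 0 0 0 0;28 0 0 0 0;28 0 0 0 0;28 0 0 0 0"

```text
time_s: 37.52
position: [0.6506, -0.1064, 0.0067]
tcp_rot: [[0.988, 0.003, 0.157], [-0.157, -0.001, 0.988], [0.003, -1.0, -0.001]]
force: [0.3, -0.4, -0.7]
opening: 0.408
```

```bash
python3 - <<'E'
from h import *
plan(649.4,-105.5,-9,-10.4)
E
```

```text
t 37.52 p [ 650.6 -106.4    6.7] head -9.0 open 35.5 F [ 0.3 -0.4 -0.7]
turn -0.0 dx -1.3 dz 0.7 dy(down) 17.1
```

Commanded z is 5.2 mm, so it goes 15.5 mm down. Then release, rise and pull well back so the cameras see the tray.

Request:
send_rows --moves "28 -0.3 10 0.3 0;28 0 3.5 0 0;28 0 2 0 0;28 0 0 0 0;28 0 0 0 0;28 0 0 0 0;52 0 0 0 0;52 0 0 0 0;52 0 0 0 0;52 0 0 0 0;52 0 0 0 0;52 0 -15 0 0;52 0 -35 0 0;52 0 -40 0 0;52 0 -40 0 0;52 0 0 0 0"

```text
time_s: 38.85
position: [0.6552, -0.1071, 0.1285]
tcp_rot: [[0.988, 0.016, 0.156], [-0.156, -0.005, 0.988], [0.017, -1.0, -0.003]]
force: [2.2, -0.4, 0.7]
opening: 0.598
```

Request:
send_rows --moves "52 0 0 -40 0;52 0 0 -40 0;52 0 0 -40 0;52 0 0 -40 0;52 0 0 -40 0;52 0 0 -40 0;52 -30 0 -20 0;52 -30 0 -20 0;52 0 0 0 0;52 0 0 0 0;52 0 0 0 0"

```text
time_s: 39.77
position: [0.5465, -0.3726, 0.1196]
tcp_rot: [[0.988, 0.001, 0.157], [-0.157, -0.0, 0.988], [0.001, -1.0, 0.0]]
force: [-0.4, 0.6, 1.3]
opening: 0.595
```

```bash
python3 - <<'E'
from look import *
a=cv2.resize(c['image'][85:180,270:425],None,fx=5,fy=5,interpolation=cv2.INTER_CUBIC)
d=capture("scene");b=d['image'][170:300,200:330];cv2.imwrite('pics/s9.png',cv2.resize(b,(600,600),interpolation=cv2.INTER_CUBIC));cv2.imwrite('pics/t9.png',a)
# height profile along tray centre line from top depth
z=c['z_map'];K=c['mtx']
V,U=np.mgrid[0:400,0:640]
P=np.stack([(U-K[0,2])/K[0,0]*z,-(V-K[1,2])/K[1,1]*z,-z],-1)@c['rotation'].T+c['origin']
Q=P[...,:2]*1000-F;s=-(Q@u);w=Q@v
for k in range(-4,260,8):
    q=(abs(w)<12)&(s>=k)&(s<k+8)&(z>0);print(k+4,round(np.median(P[q][:,2])*1000,1) if q.any() else None,end='; ')
E
```

```text
[340. 132.] 1394 z.008 [664.3 -16.  227.4  38.2  81.2] tray s,v 116.5 -0.5 [226.8  38.1  81.2]
[297. 214.] 259 z.008 [468.5  80.3  42.4  42.2  27.2] tray s,v 52.3 -208.3 [42.3 42.1 27.2]
0 13.8; 8 10.4; 16 11.0; 24 10.8; 32 10.7; 40 11.0; 48 10.2; 56 10.4; 64 10.6; 72 10.8; 80 20.3; 88 19.4; 96 18.9; 104 16.5; 112 16.1; 120 14.5; 128 14.0; 136 15.3; 144 20.1; 152 18.6; 160 16.9; 168 15.5; 176 14.7; 184 19.5; 192 20.5; 200 18.3; 208 16.1; 216 14.7; 224 11.4; 232 4.4; 240 3.2; 248 2.5; 256 2.3;
```

View pics/t9.png

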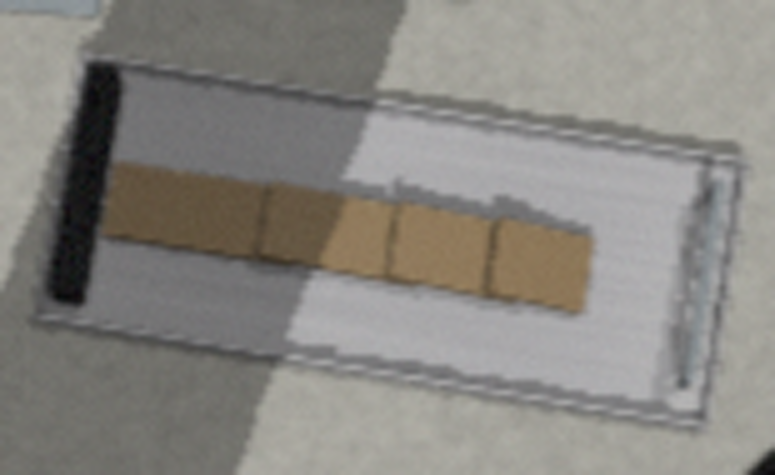

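View pics/s9.png

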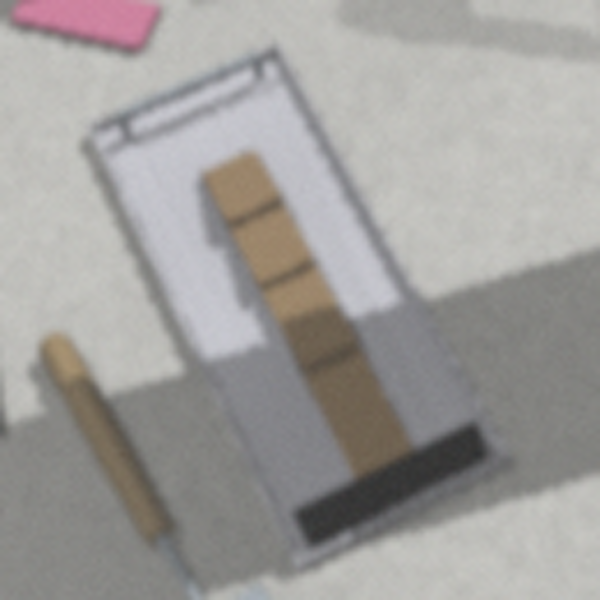

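All four are in place. The height profile shows the steps at about 77, 138 and 184 mm, each sloping down to the floor, and the last end is at 230 mm, as the geometry predicts. Handing in.

```bash
python3 -c "
from rig import *
print(hand_in())"
```

```text
the job is handed in; nothing more can be done
None
```

All four bars are set out in the tray in order of length, and I handed the job in at about 40 s of the 99 s allowed.

- **Placing:** bar90 lies flat with its end about 2–3 mm from the stop. bar76, bar62 and bar48 follow down the middle, each with one end on the previous bar.
- **Last checks:** the top camera, its depth map and the scene view agree. Overlaps are about 15 mm, the row is within 1 mm of the tray's centre line and about 0.2° of its direction, and the far ends are down on the floor. The row ends 230 mm from the stop, as the geometry predicts. The wafers and dishes were never touched. The final picture re-measured only wafer (297,214), unmoved; I did not re-measure the other wafer or the dishes.
- **What disagreed:** the real finger tips sit roughly 20–25 mm above the reported TCP, not at it. Because of this, the first grasps of bar90 and bar62 closed over the top. Neither bar moved, and the highest force I saw was 23 N at the wrist, on bar62. I picked both again lower down, after stepping down while watching the force.

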